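# Part a press-fit bearing cover with a wedge

## Robot

A 6-joint arm with a two-finger parallel gripper is mounted at the origin on the work surface. World frame = base frame: x ahead of the robot, y to its left, z up, the work surface at z = 0. Lengths are in m, angles in degrees, forces in N, time in s.
With the tool pointing down it reaches from about 0.35 to 0.875 m from the base axis. Payload 4.2 kg.
Tool frame: the origin (TCP) lies on the front face of the gripper's body, between the roots of the fingers; the fingertips stand 70 mm ahead of it and the grasp point (between the pads) lies 51 mm ahead of it; z points along the fingers, y is the line along which they close (so a half turn about z gives the same grasp; the last joint's range is limited). The gripper opens to 87 mm and grips with 3 to 60 N. Pads are 19 mm wide; open, the fingers measure 117 mm over their backs; the gripper's body (75 mm by 190 mm) begins 51 mm behind the grasp point.
Start: joints at [-56.001, 22.042, 0.453, 0, -68.411, -14.817], TCP at [0.205, -0.59, 0.292] pointing down, gripper open.
Joint ranges: [-179.83, 179.83], [-69.29, 118.12], [-61.27, 80.66], [-181.25, 117.63], [-171.15, -9.14], [-177.46, 177.46]. Speed limits (degrees/s): [159.86, 159.86, 180, 180, 180, 180].

## Interface

Orientations are given as a 3x3 rotation matrix whose columns are the frame's x, y, z axes.
In Python, from station import r gives the robot as it stands.
- The arm moves only by the shell command python3 -m pendant 'ROWS' [OPENING]. ROWS is JSON, a list of rows, each a list of 2 entries, a list of its own where there are three numbers: the shift along the tool's x, y, z in mm, then the turn, a rotation vector about the tool's x, y, z in rad. A call has 1 to 10 rows; each row is the pose to reach, as a shift and turn from the pose commanded when the call began, along the tool's axes at that moment; what a row does not reach only later rows make up. A row lasts 1/10 s, in which the tool goes at most 50 mm and 8.59 degrees, less where a joint would pass 70% of its speed; a pose out of reach is approached as far as the arm can. A call with a gripper value outside its range is refused whole. OPENING is the opening, from 0 (shut) to 1 (fully open), set as the call begins (- or left out, the last holds). The fingers move at their own pace and stop on an object; the grip force is fixed at half the most. Time passes only in rows, so rows that repeat a pose let the fingers close. It gives the time, the measured TCP pose, the force, the opening and the grip force at its end, in the units of the state.
- r.sense(): the state, without advancing time (a new reading comes with each control period).
- r.capture(name): name is "side" or "top"; returns a dict with "frame" (480x640x3 uint8, red, green, blue), "vertical_fov" (degrees; the focal length in pixels is half the picture's height over the tangent of half this angle, whatever the lens; pixels are square), "cx", "cy" (the principal point, pixels), "rvec" (rotation vector, rad) and "tvec" (3), from world to camera coordinates, as OpenCV has them. Camera axes: x right, y down, z forward; pixel columns grow to the right and rows downward; lengths in m; the calibration is good to about 2 mm. A picture is of the moment at which its call begins. There is no depth.
- r.finish_job(): hands the job in; it is judged then, once.
The state is a dict: "time_s": time; "joints": joint angles; "joint_velocities": joint speeds; "effort": joint torques, N m; "tcp_pos": TCP position; "ee_rot": TCP orientation; "wrist_force": force on the tool from outside, world axes, zero at the start; "moment": the same for the moment, N m; "gripper_width": opening from 0.0 (shut) to 1.0 (fully open); "gripper_force": force on a finger pad.
Only numpy, scipy, OpenCV 4.12 (cv2) and the standard library are available. Lean on these libraries where they do the work, as an engineer would, in place of code of your own. Each camera call takes 0.05 s, during which the arm holds its last target. There are 200 camera calls.

## Task

Take the wedge from its rack and work it down into the pry slots on the left and right of the spindle head, a little at a time from alternating sides, until the bearing cover stands at least 10 mm off its seat at both lugs and about even. Never let one side get more than 6 mm ahead of the other, move the cover with the wedge only (not the gripper), and leave the other things where they are. Then stand the wedge back in its rack pocket, collar down on the rack, and let go.

Things in the scene. Friction and masses are not known exactly. Their poses are not given: they have to be found in the camera images.
- wedge: Parting wedge, 140 mm long, 0.22 kg. Origin: centre of the underside of its steel collar (44 x 44 mm, z 0 to 6 mm). +z runs up the dark wooden handle (24 mm in x, 30 mm in y, z 6 to 78 mm). The steel blade runs down to z -62 mm, 28 mm wide in y. Its flat back is the plane x = -11 mm, its sloping front faces +x.
- wedge_tip (a point): Middle of the wedge's tip edge, at x -9.5, y 0, z -62 mm in the wedge's frame, same axes. The blade's thickness in x is 3 mm here and grows by 0.3 mm per mm of distance from the tip, to 21.6 mm at the collar.
- rack_pocket (a point): Centre of the mouth of the pocket in the top of the fixed wooden rack (80 x 130 mm, 75 mm high). The pocket goes right through, 31 mm in x, 37 mm in y. The wedge starts in it, collar flat on the rack, about centred, axes parallel to the pocket's (z up); put it back so. Four pegs 10 mm high stand on the rack at x +-20, y +-50 mm.
- housing: Grey round spindle head, 96 mm across, fixed, leaning 28 degrees back to the robot. Origin: centre of its front face (the cover's seat), 125 mm above the bench. +x: square out of that face, away from the robot, 28 degrees upward; the cover comes off that way. +y: left seen from the robot. +z: up in the face, 28 degrees from vertical. A lug on each side.
- slot_left (a point): Upper end of the left pry slot's narrow part, midway across it, in the housing's frame (same axes) x 3, y 78, z 28 mm. The slot lies between the housing lug (front face x 0) and the cover lug (x 6 mm when seated), y 55 to 96 mm, down to z 0 mm, open below. Its mouth flares to x -6 and 14 mm at z 36 mm, the lugs' top. The wedge goes in along -z, flat back to the housing.
- slot_right (a point): The same for the right pry slot: x 3, y -78, z 28 mm in the housing's frame. Nothing obstructs the room above either slot. Between the slots the round head and cover rise to z 48 mm: carry the wedge over them.
- cover: Aluminium bearing cover, disc 96 mm across with a lug on each side. Origin and axes are the housing's when seated. It comes out along the housing's +x. Each lug needs 6 to 9 N outward, moves alone (the cover pivots about the other lug) and stays where it is left, up to 18 mm out. Either side may start up to 2 mm out.
- lug_left (a point): Inner corner of the cover's left lug, where the wedge's front slides: housing frame x 6 (seated), y 78, z 28 mm; its housing x less 6 mm is how far the left side is out. With the wedge parallel to the housing's axes and its back on x = 0, the side comes out to 0.3 x (tip depth in mm below this corner) - 3 mm, in practice some 1 mm less. The collar meets the lug tops at a depth of 54 mm.
- lug_right (a point): The same corner of the cover's right lug: housing frame x 6 (seated), y -78, z 28 mm; otherwise as lug_left.
- tray: Grey divided tray, 110 x 150 x 30 mm, loose; origin centre of its underside. Leave alone.
- jar: Amber jar, 60 mm across, 75 mm high, loose; origin centre of its underside. Leave alone.
- driver: Screwdriver lying on the bench, 150 mm long, loose. Leave alone.
Mind the look-alikes: they are no part of the job. Of the things that look like the wedge, the smallest one is meant. Of the things that look like the part that bears rack_pocket, take the one that is nearest to the robot's base at the start.

How it is judged:
By the outcome, as a careful person would: the job done as asked, in the order asked, and still so for the second after the job is handed in, with the robot touching nothing.
It also fails if it takes over 72 s, if anything falls off the work surface, if the arm or the gripper's body presses on something with over 40 N, if the wrist force passes 120 N, or if a joint passes its speed limit or range.

## Working session

There is one attempt and no reset: what is moved stays moved. The work goes in short steps, Python scripts to look and compute and a shell command to move; the robot and the scene stay as the last step left them, time stands still between calls to the robot, and variables do not carry over. Pictures are saved under pics/ and viewed, at most 10 in all, crops included, and the job is handed in when it is done.

```bash
ls; mkdir -p pics
python3 - <<'E'
from station import r
import cv2,json
for n in("side","top"):
    c=r.capture(n); cv2.imwrite(f"pics/{n}0.png",c["frame"][:,:,::-1])
    print(n,c["vertical_fov"],c["cx"],c["cy"],c["rvec"],c["tvec"])
s=r.sense();print(s)
E
```

```text
pics
side 50.68985510672515 315.28159337615017 239.54635533391522 [ 0.4608313  -2.66433236  1.28210133] [0.55736242 0.12792833 1.30264134]
top 52.98176516962183 317.7855981422748 237.53653184957946 [ 2.11501213 -2.12959816  0.16508834] [0.11839918 0.5663658  1.13489553]
{'time_s': 0.1, 'joints': array([-5.60024840e+01,  2.20859064e+01,  3.87717180e-01, -2.52337894e-02,
       -6.84102984e+01, -1.48180312e+01]), 'joint_velocities': array([-0.05177026, -0.13081648,  0.24841138,  0.02323534, -0.02377875,
        0.06888479]), 'effort': array([-6.85513187e-04, -3.91689241e+01,  1.87935251e+01,  4.23187584e+00,
        1.34957748e-02, -7.62407626e-05]), 'tcp_pos': array([ 0.20523714, -0.58991897,  0.29127454]), 'ee_rot': array([[-9.44547385e-01, -3.28374360e-01, -7.19213025e-04],
       [-3.28375136e-01,  9.44545676e-01,  1.79875532e-03],
       [ 8.86644275e-05,  1.93518130e-03, -9.99998124e-01]]), 'wrist_force': array([-0.52631391,  0.16816665,  0.16822577]), 'moment': array([ 0.00886545,  0.05096425, -0.00334163]), 'gripper_force': 0.0, 'gripper_width': 1.0015173764237608}
```

View pics/side0.png

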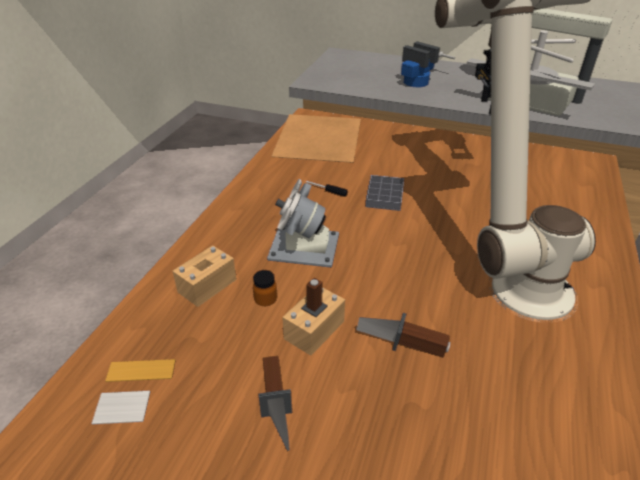

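View pics/top0.png

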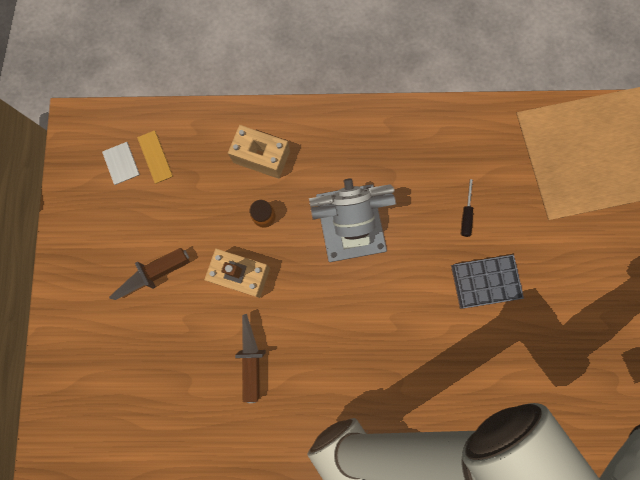

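```bash
cat > h.py <<'E'
from station import r
import cv2,numpy as np
from scipy.spatial.transform import Rotation as Ro
class Cam:
    def __init__(s,n):
        c=r.capture(n); s.im=np.ascontiguousarray(c["frame"][:,:,::-1])
        f=240/np.tan(np.radians(c["vertical_fov"]/2))
        s.K=np.array([[f,0,c["cx"]],[0,f,c["cy"]],[0,0,1.]])
        s.rv=np.array(c["rvec"],float); s.t=np.array(c["tvec"],float); s.R=cv2.Rodrigues(s.rv)[0]
        s.o=-s.R.T@s.t
    def dir(s,p):
        d=s.R.T@np.linalg.inv(s.K)@np.array([p[0],p[1],1.]); return d/np.linalg.norm(d)
    def plane(s,p,z):
        d=s.dir(p); return s.o+d*(z-s.o[2])/d[2]
    def proj(s,P): return cv2.projectPoints(np.array(P,float).reshape(-1,3),s.rv,s.t,s.K,None)[0].reshape(-1,2)
def tri(a,pa,b,pb):
    da,db=a.dir(pa),b.dir(pb)
    k=np.linalg.lstsq(np.c_[da,-db],b.o-a.o,rcond=None)[0]
    A,B=a.o+k[0]*da,b.o+k[1]*db
    return (A+B)/2,np.linalg.norm(A-B)
def crop(im,x,y,w,h,k): return cv2.resize(im[y:y+h,x:x+w],None,fx=k,fy=k,interpolation=cv2.INTER_CUBIC)
E
python3 - <<'E'
from h import *
t,s=Cam("top"),Cam("side")
print(t.o,s.o,t.proj([[0,0,0]]),s.proj([[0,0,0]]))
a=crop(t.im,195,235,90,75,4); b=crop(s.im,275,270,80,85,4)
c=crop(t.im,300,170,105,100,4);d=crop(s.im,260,175,100,95,4)
W=np.zeros((600,800,3),np.uint8)
# 2x2 layout: left column racks, right column head, each tile offset printed
def put(i,x,y): 
    h=min(i.shape[0],600-y); W[y:y+h,x:x+i.shape[1]]=i[:h]
crop4=[a,b,c,d]
put(a[:300],0,0);put(b[:300],0,300)
put(crop(t.im,305,175,100,75,4),400,0);put(crop(s.im,265,180,90,75,4),400,300)
cv2.imwrite("pics/det.png",W)
E
```

```text
[0.36242704 0.09353864 1.21765085] [0.20836392 1.07078665 0.91317764] [[368.02458598 477.85614186]] [[532.08176437 289.3073071 ]]
```

View pics/det.png

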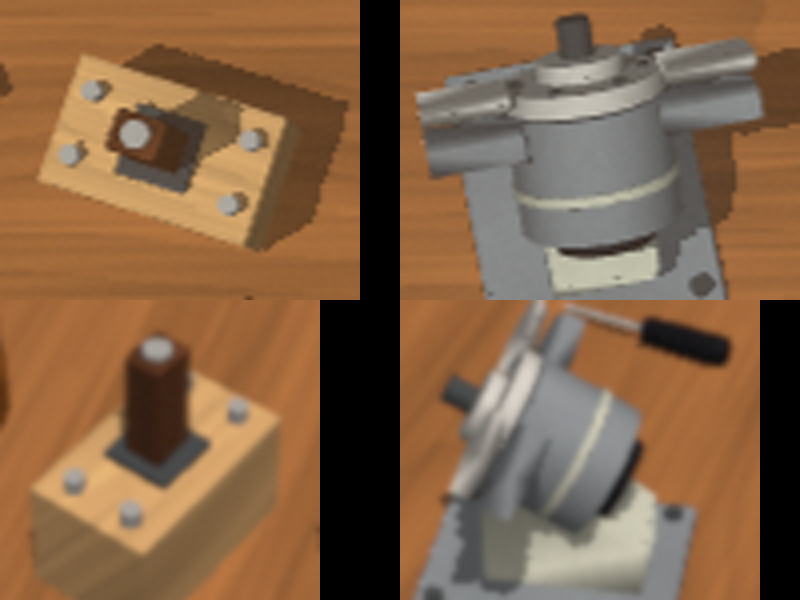

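Run:
```python
from h import *
t,s=Cam("top"),Cam("side")
np.savez("c.npz",t=t.im,s=s.im)
W=np.zeros((600,800,3),np.uint8)
W[:320,:760]=crop(t.im,305,177,95,40,8)
W[324:600,:]=0
q=crop(s.im,268,178,80,46,6); W[324:600,:480]=q
cv2.imwrite("pics/head.png",W)
# pegs
for n,c,(x,y,w,h) in(("top",t,(200,240,80,65)),("side",s,(282,290,65,65))):
    hsv=cv2.cvtColor(c.im,cv2.COLOR_BGR2HSV)[y:y+h,x:x+w]
    m=((hsv[...,1]<60)&(hsv[...,2]>110)).astype(np.uint8)
    k,l,st,ce=cv2.connectedComponentsWithStats(m)
    for i in range(1,k):
        if st[i,4]>5:
            p=ce[i]+[x,y]; print(n,p.round(1),st[i,4],c.plane(p,.083).round(4))
```

```text
top [217.4 257.2] 21 [0.5159 0.3536 0.083 ]
top [228.3 268.1] 43 [0.4897 0.3269 0.083 ]
top [257.  269.9] 20 [0.4848 0.2583 0.083 ]
top [212.  273.1] 20 [0.478  0.3654 0.083 ]
top [251.7 285.8] 22 [0.4472 0.2703 0.083 ]
side [334.  296.9] 19 [0.4474 0.2763 0.083 ]
side [293.2 314.7] 22 [0.5154 0.3593 0.083 ]
side [307.3 323.2] 24 [0.4773 0.3722 0.083 ]
```

View pics/head.png

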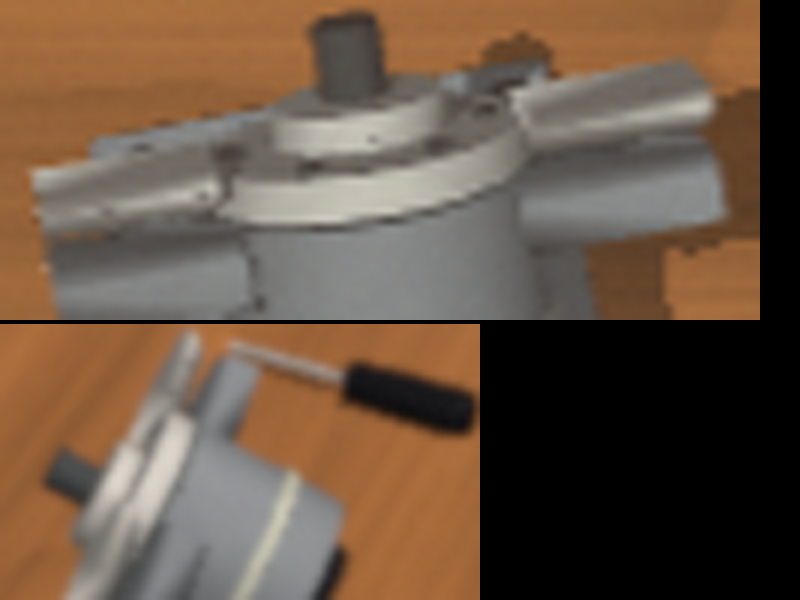

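Run:
```python
import numpy as np,cv2
d=np.load("c.npz");g=cv2.cvtColor(d['t'],cv2.COLOR_BGR2GRAY)
print("left rows 194-222");
for c in (309,310,311,313,316,320,325,330): print(c,g[194:222,c])
print("right rows 182-210")
for c in (372,376,380,384,388,391,393,394,395): print(c,g[182:210,c])
```

```text
left rows 194-222
309 [111 105 104 108 156 152 136 102 111 133  96 108 104 110 111 109 114 116
 116 115 116 113 114 112 107 111 116 114]
310 [110 107 103 108 173 159 138 107 115 131 127 115 100  96 100 102 134 116
 117 115 115 112 114 111 108 110 116 114]
311 [111 108 104 109 171 152 130 107 118 127 137 116  92  87  84  87 105 105
 114 120 120 113 113 111 109 112 116 114]
313 [110 106 105 137 156 135 113 108 121 130 129 109  94  78  80  85  88 100
 114 128 124 111 100  86  81  86 115 115]
316 [106 120 116 149 133 112 108 116 126 152 120  96  84  76  80  85  95 107
 122 132 128 116 102  90  79 107 116 114]
320 [133 129 128 124 107 108 113 124 157 139 107  83  80  78  82  89 102 117
 135 131 130 116 104  92 102 109 103 102]
325 [133 130 109 108 110 112 132 162 155 114 103  98  80  78  85  99 117 134
 133 129 130 119 106 113 133 133 132 133]
330 [128 111 108 107 109 141 173 125 131  93  79  92  77  82  99 116 135 134
 135 132 131 123 120 131 134 132 135 135]
right rows 182-210
372 [ 79  76  77 102 124 151 155 135 113 106 118 134 120  98  72  77  85  89
 103 117 132 131 119 104  92  80  
[... 259 characters left out ...]
115 120 108 105 104 108 128 167 136 101  80  88  79  85 101 119
 139 139 138 139 127 115  87  72  70  72]
388 [115 111 113 105 105 104 104 125 165 159 120  86 102  84  81  95 114 136
 141 139 138 136 130 110  75  71  95 101]
391 [113 111 112 106 106 104 120 154 189 147 105  80  98  81  89 106 126 144
 140 140 138 138 135  91  76  74  70 107]
393 [113 114 117 110 107 105 125 154 162 118  84  73  79  77  96 114 135 141
 139 138 138 138 125  76  74  72 106 109]
394 [120 118 120 115 110 107 112 103 104  83  71  72  72  75  82 103 117 129
 141 139 139 139 110  75  74  73 106 108]
395 [120 119 122 119 113 107 109  73  72  72  72  73  74  75  73  79  85  91
  98  99 105 115  93  75  74 103 108 106]
```

Run:
```python
from h import *
t=Cam("top")
L=[t.plane(p,.154) for p in((313,213.2),(320,211.8),(330,209.8))];R=[t.plane(p,.154) for p in((376,201.6),(384,199.8),(391,198.6))]
A=np.array(L+R)[:,:2]; k,b=np.polyfit(A[:,1],A[:,0],1); print(A.round(4),"yaw",np.degrees(np.arctan(-k)),(A[:,0]-k*A[:,1]-b).round(4))
l=t.plane((311.7,213.3),.154);rr=t.plane((395.2,198.5),.154);print(l,rr,np.linalg.norm(l-rr),(l+rr)/2)
yaw=np.arctan(-k);m=((l+rr)/2)[:2]
hx=np.array([np.cos(yaw)*np.cos(.4887),np.sin(yaw)*np.cos(.4887),np.sin(.4887)]);hy=np.array([-np.sin(yaw),np.cos(yaw),0]);hz=np.cross(hx,hy)
print("origin",np.r_[m,.154]-(-.006*hx+.036*hz))
# lugs cover corner
O=np.r_[m,.154]-(-.006*hx+.036*hz)
P=lambda x,y,z:O+x*hx+y*hy+z*hz
for n in(1,-1):print(t.proj([P(0,.078*n,.028),P(.006,.078*n,.028),P(.014,.078*n,.036),P(-.006,.078*n,.036)]).round(1))
```

```text
[[ 0.605   0.1232]
 [ 0.6081  0.1073]
 [ 0.6125  0.0846]
 [ 0.6306 -0.0198]
 [ 0.6346 -0.038 ]
 [ 0.6372 -0.0539]] yaw 10.23438529259792 [-0.0002  0.      0.0003 -0.0005  0.0003  0.    ]
[0.60480025 0.12612742 0.154     ] [ 0.63737806 -0.06343523  0.154     ] 0.1923416596676327 [0.62108916 0.0313461  0.154     ]
origin [0.64293484 0.03529029 0.12503089]
[[319.  208.8]
 [318.5 206.3]
 [318.2 203.7]
 [319.7 212.2]]
[[386.2 196.3]
 [385.9 193.8]
 [386.2 191.1]
 [387.3 199.6]]
```

```bash
cat >> h.py <<'E'
def goto(p,R,label=""):
    s=r.sense(); R0=s["ee_rot"]; d=R0.T@(np.array(p)-s["tcp_pos"])*1000
    w=Ro.from_matrix(R0.T@R).as_rotvec()
    print(label,"row",d.round(1).tolist(),w.round(4).tolist(),"ang",np.degrees(np.linalg.norm(w)).round(1))
def down(yawy):
    a=np.radians(yawy); y=np.array([np.cos(a),np.sin(a),0]); z=np.array([0,0,-1.]); return np.c_[np.cross(y,z),y,z]
PK=np.array([.4812,.3135,.174]); RK=down(161.9)
O=np.array([.6429,.0353,.125]); yaw=np.radians(10.2); l=np.radians(28)
hx=np.array([np.cos(yaw)*np.cos(l),np.sin(yaw)*np.cos(l),np.sin(l)]);hy=np.array([-np.sin(yaw),np.cos(yaw),0]);hz=np.cross(hx,hy)
RH=np.c_[-hy,-hx,-hz]
def H(x,y,z): return O+(x*hx+y*hy+z*hz)/1000
def loc(): # wedge tip in housing frame, given grasp at wedge z=48
    s=r.sense(); tool=s["tcp_pos"]; Rt=s["ee_rot"]
    tip=tool+Rt@np.array([TX,9.5,51+48+62])/1000   # tool y = -wedge x
    M=np.c_[hx,hy,hz]; F=M.T@s["wrist_force"]
    print("t %.2f tip(h) %s F(h) %s |F|%.1f grip %.2f %.1f"%(s["time_s"],(M.T@(tip-O)*1000).round(1),F.round(1),np.linalg.norm(s["wrist_force"]),s["gripper_width"],s["gripper_force"]))
TX=0.
E
python3 -c "
from h import *
goto(PK+[0,0,.12],RK)
print(hx,hz)"
```

```text
row [-557.5, 762.9, -1.7] [0.0004, 0.0002, -0.9201] ang 52.7
[0.86899314 0.15635655 0.46947156] [-0.46205185 -0.08313625  0.88294759]
```

```bash
python3 -m pendant '[[[-557.5,762.9,-2],[0,0,-0.92]],[[-557.5,762.9,-2],[0,0,-0.92]],[[-557.5,762.9,-2],[0,0,-0.92]],[[-557.5,762.9,-2],[0,0,-0.92]],[[-557.5,762.9,-2],[0,0,-0.92]],[[-557.5,762.9,-2],[0,0,-0.92]],[[-557.5,762.9,-2],[0,0,-0.92]],[[-557.5,762.9,-2],[0,0,-0.92]],[[-557.5,762.9,-2],[0,0,-0.92]],[[-557.5,762.9,-2],[0,0,-0.92]]]' 1; python3 -c "
from h import *
goto(PK+[0,0,.12],RK)"
```

```text
time_s: 1.35
tcp_pos: [0.3513, -0.1102, 0.2939]
ee_rot: [[-0.311, -0.95, 0.002], [-0.95, 0.311, 0.0], [-0.001, -0.002, -1.0]]
wrist_force: [1.4, -0.7, 1.0]
gripper_width: 0.998
gripper_force: 0.0
 row [-443.0, 8.2, 0.2] [-0.0017, 0.0007, -0.0001] ang 0.1
```

```bash
python3 -m pendant '[[[-443,8.2,0],[0,0,0]],[[-443,8.2,0],[0,0,0]],[[-443,8.2,0],[0,0,0]],[[-443,8.2,0],[0,0,0]],[[-443,8.2,0],[0,0,0]],[[-443,8.2,0],[0,0,0]],[[-443,8.2,0],[0,0,0]],[[-443,8.2,0],[0,0,0]],[[-443,8.2,0],[0,0,0]],[[-443,8.2,0],[0,0,0]]]'; python3 -c "
from h import *
goto(PK,RK)
s=r.sense();print(s['joints'].round(1))
t,q=Cam('top'),Cam('side')
W=np.zeros((600,800,3),np.uint8);W[:480,:400]=crop(t.im,180,190,133,160,3)[:480,:400].copy() if 0 else crop(t.im,180,190,133,160,3)[:480,:400-1+0].copy() if 0 else 0
a=crop(t.im,170,180,130,190,3);b=crop(q.im,240,190,130,190,3)
W[:570,:390]=a;W[:570,400:790]=b
cv2.imwrite('pics/over.png',W)"
```

```text
time_s: 2.35
tcp_pos: [0.4823, 0.316, 0.292]
ee_rot: [[-0.307, -0.952, 0.0], [-0.952, 0.307, 0.0], [-0.0, -0.0, -1.0]]
wrist_force: [0.1, -1.2, -1.4]
gripper_width: 1.003
gripper_force: 0.0
 row [2.8, 0.3, 118.0] [-0.0004, 0.0003, 0.0035] ang 0.2
[ 49.3  17.3  -6.6   0.  -66.1 -67.2]
```

View pics/over.png

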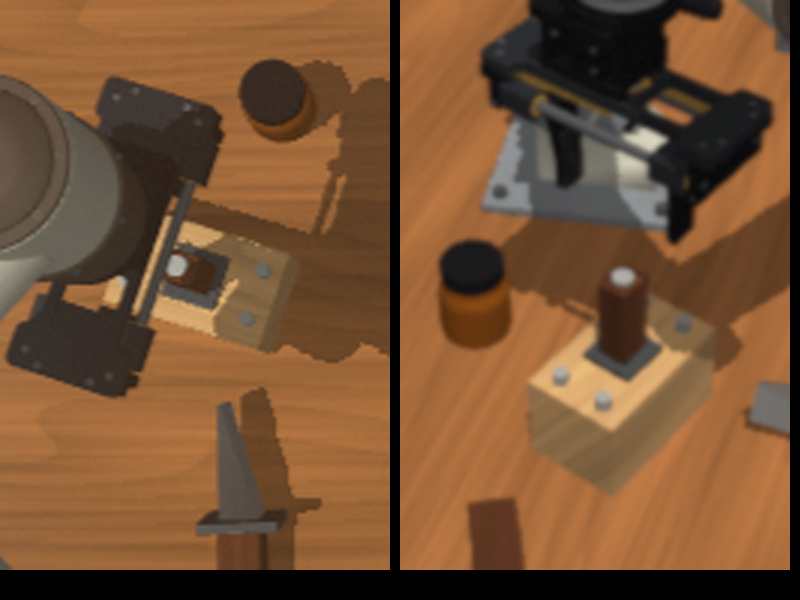

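```bash
python3 -c "
from h import *
t,q=Cam('top'),Cam('side')
s=r.sense();p=s['tcp_pos'];R=s['ee_rot']
P=[p+R@np.array(v) for v in([0,0,.07],[0,0,0],[0,.05,.07],[0,-.05,.07],[0,.095,-.0],[0,-.095,-.0])]
print((t.proj(P)-[170,180])*3);print((q.proj(P)-[240,190])*3+[400,0])
rk=[[.4815,.3119,.153],[.481,.318,.153]]
print((t.proj(rk)-[170,180])*3);print((q.proj(rk)-[240,190])*3+[400,0])
print(tri(t,(170+176/3,180+265/3),q,(240+222/3,190+276/3)))
"
```

```text
[[157.09162467 254.42395807]
 [133.88304839 241.72853983]
 [132.59376157 323.17597851]
 [181.20446991 186.75247091]
 [ 83.10458695 382.95746492]
 [183.04657729 104.99118814]]
[[625.60917937 199.3910816 ]
 [625.42141782 119.88238848]
 [683.49677149 228.49619789]
 [570.27919463 171.57189652]
 [742.78194106 175.16826791]
 [518.11763989  69.33401357]]
[[175.60906996 264.60834863]
 [167.40605032 265.33869293]]
[[624.25517999 273.8837997 ]
 [622.06374898 279.50890174]]
(array([0.48226641, 0.31225419, 0.15073655]), np.float64(0.0016410708849051605))
```

```bash
sed -i 's/PK=.*; RK/PK=np.array([.4818,.3123,.174]); RK/' h.py; python3 -c "
from h import *
goto(PK,RK)"; python3 -m pendant '[[[3.7,0,40],[0,0,0.0035]],[[3.7,0,80],[0,0,0.0035]],[[3.7,0,105],[0,0,0.0035]],[[3.7,0,118],[0,0,0.0035]],[[3.7,0,118],[0,0,0.0035]],[[3.7,0,118],[0,0,0.0035]]]'; python3 -c "
from h import *
goto(PK,RK)"
```

```text
row [-2.0, -0.4, 119.3] [0.0003, -0.0006, -0.0005] ang 0.1
time_s: 3.15
tcp_pos: [0.4808, 0.3081, 0.1768]
ee_rot: [[-0.314, -0.949, 0.002], [-0.949, 0.314, 0.001], [-0.002, -0.002, -1.0]]
wrist_force: [0.0, 0.2, 0.5]
gripper_width: 0.998
gripper_force: 0.0
 row [-4.3, 0.4, 2.8] [-0.0015, 0.002, -0.0036] ang 0.3
```

```bash
python3 -m pendant '[[[-4,0.2,1.5],[0,0,0]],[[-4,0.2,1.5],[0,0,0]]]'; python3 -m pendant '[[[0,0,0],[0,0,0]],[[0,0,0],[0,0,0]],[[0,0,0],[0,0,0]],[[0,0,0],[0,0,0]],[[0,0,0],[0,0,0]],[[0,0,0],[0,0,0]],[[0,0,0],[0,0,0]]]' 0;  python3 -c "
from h import *
goto(PK,RK)"
```

```text
time_s: 3.35
tcp_pos: [0.4818, 0.3128, 0.1752]
ee_rot: [[-0.314, -0.949, 0.002], [-0.949, 0.314, 0.002], [-0.003, -0.001, -1.0]]
wrist_force: [-0.0, -0.3, 0.6]
gripper_width: 0.999
gripper_force: 0.0
time_s: 4.05
tcp_pos: [0.4812, 0.3119, 0.1738]
ee_rot: [[-0.314, -0.949, -0.0], [-0.949, 0.314, -0.0], [0.0, 0.0, -1.0]]
wrist_force: [0.8, -0.1, 0.5]
gripper_width: 0.451
gripper_force: 0.0
 row [-0.6, -0.5, -0.2] [0.0, -0.0, -0.0036] ang 0.2
```

```bash
python3 -m pendant '[[[0,0,0],[0,0,0]],[[0,0,0],[0,0,0]],[[0,0,0],[0,0,0]],[[0,0,0],[0,0,0]],[[0,0,0],[0,0,0]]]';python3 -m pendant '[[[0,0,-30],[0,0,0]],[[0,0,-70],[0,0,0]],[[0,0,-110],[0,0,0]],[[0,0,-110],[0,0,0]]]';  python3 -c "
from h import *
goto(PK,RK)
q=Cam('side');t=Cam('top')
W=np.zeros((600,800,3),np.uint8);b=crop(q.im,250,190,130,190,3);W[:570,:390]=b
W[:570,400:790]=crop(t.im,170,180,130,190,3)
cv2.imwrite('pics/lift.png',W)"
```

```text
time_s: 4.55
tcp_pos: [0.4812, 0.3119, 0.1738]
ee_rot: [[-0.314, -0.949, 0.0], [-0.949, 0.314, 0.0], [-0.0, -0.0, -1.0]]
wrist_force: [1.5, 1.2, -0.5]
gripper_width: 0.275
gripper_force: 30.0
time_s: 4.95
tcp_pos: [0.4831, 0.3135, 0.2901]
ee_rot: [[-0.313, -0.95, 0.01], [-0.95, 0.313, 0.008], [-0.011, -0.007, -1.0]]
wrist_force: [0.3, 0.4, -2.6]
gripper_width: 0.274
gripper_force: 30.0
 row [2.8, 1.6, 116.1] [-0.0066, 0.0106, -0.0026] ang 0.7
```

View pics/lift.png

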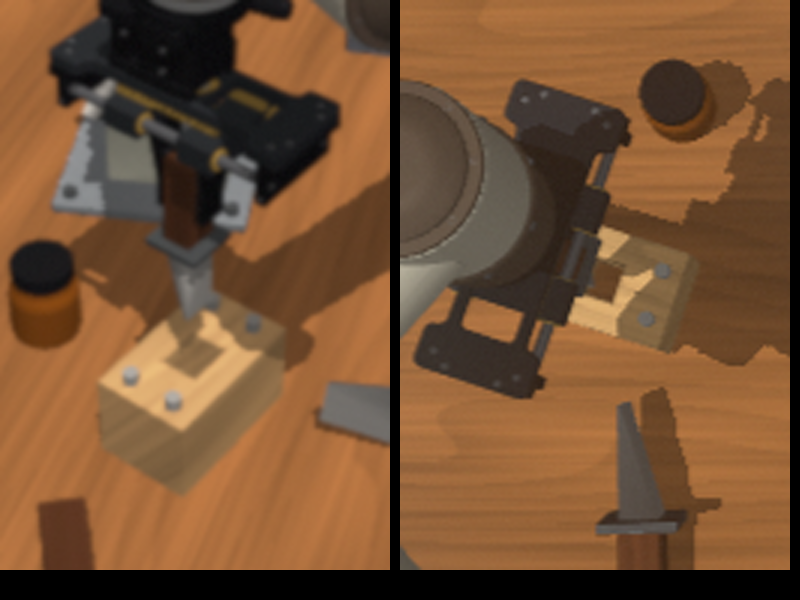

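```bash
python3 -c "
from h import *
q=Cam('side');s=r.sense();p=s['tcp_pos'];R=s['ee_rot']
for sg in(-1,1):
    W=[(x*sg,y,51+48-z) for x,z in((-11,0),(10.6,0),(-11,-62),(-8,-62)) for y in (14,-14)]
    P=[p+R@np.array([y,x,z])/1000 for x,y,z in W]
    print(sg,((q.proj(P)-[250,190])*3).round(0).tolist())
"
```

```text
-1 [[220.0, 238.0], [196.0, 259.0], [197.0, 226.0], [172.0, 247.0], [220.0, 301.0], [197.0, 322.0], [217.0, 299.0], [193.0, 320.0]]
1 [[196.0, 226.0], [172.0, 247.0], [220.0, 238.0], [196.0, 259.0], [196.0, 288.0], [173.0, 309.0], [200.0, 290.0], [176.0, 311.0]]
```

```bash
cat >> h.py <<'E'
def T(x,y,z,Rm=None): return H(x,y,z)-RH@np.array([TX,9.5,160.8])/1000
E
sed -i 's/51+48+62/160.8/' h.py
python3 -c "
from h import *
goto(T(2,78,100),RH);loc()"
```

```text
row [196.2, -105.1, -77.9] [0.4808, -0.1227, -0.4878] ang 39.9
t 5.10 tip(h) [-107.3  305.    53.5] F(h) [-1.3  0.1 -2.2] |F|2.5 grip 0.27 30.0
```

```bash
python3 -m pendant '[[[30,-15,-40],[0.08,-0.02,-0.08]],[[60,-30,-65],[0.16,-0.04,-0.16]],[[100,-53,-78],[0.26,-0.066,-0.26]],[[135,-72,-78],[0.37,-0.094,-0.37]],[[170,-91,-78],[0.48,-0.1227,-0.488]],[[196,-105,-78],[0.48,-0.1227,-0.488]],[[196,-105,-78],[0.48,-0.1227,-0.488]]]'; python3 -c "
from h import *
loc();goto(T(2,-78,65),RH);print(r.sense()['joints'].round(0))"
```

```text
time_s: 5.8
tcp_pos: [0.5172, 0.089, 0.3586]
ee_rot: [[0.173, -0.872, 0.458], [-0.985, -0.154, 0.08], [0.001, -0.465, -0.885]]
wrist_force: [0.9, 0.5, -2.7]
gripper_width: 0.275
gripper_force: 30.0
t 5.80 tip(h) [-1.4 74.7 99.1] F(h) [-0.5  0.3 -2.8] |F|2.9 grip 0.28 30.0
 row [153.0, -3.3, 34.4] [0.0049, -0.0026, -0.0032] ang 0.4
[ 31.  -1. -29.  16. -37. -32.]
```

```bash
python3 -m pendant '[[[50,-3.3,0],[0,0,0]],[[100,-3.3,0],[0,0,0]],[[140,-3.3,10],[0,0,0]],[[153,-3.3,30],[0,0,0]],[[153,-3.3,34],[0.004,0,0]],[[153,-3.3,34],[0.004,0,0]],[[153,-3.3,34],[0.004,0,0]]]'; python3 -c "
from h import *
loc();goto(T(2,-78,38),RH)
t,q=Cam('top'),Cam('side')
W=np.zeros((600,800,3),np.uint8);W[:360,:]=crop(t.im,300,165,134,60,6)[:360,:800]
W[364:600,:480]=crop(q.im,255,170,80,40,6)[:236]
cv2.imwrite('pics/r1.png',W)
M=np.c_[hx,hy,hz];s=r.sense()
pts=[s['tcp_pos']+s['ee_rot']@np.array(v)/1000 for v in([0,9.5,160.8],[14,9.5,160.8],[-14,9.5,160.8],[14,-10.6,98.8],[-14,-10.6,98.8])]
print(((t.proj(pts)-[300,165])*6).round(0).tolist(),((q.proj(pts)-[255,170])*6+[0,364]).round(0).tolist())"
```

```text
time_s: 6.5
tcp_pos: [0.5649, -0.0535, 0.3328]
ee_rot: [[0.179, -0.867, 0.465], [-0.984, -0.158, 0.085], [-0.0, -0.473, -0.881]]
wrist_force: [0.5, 0.6, -1.1]
gripper_width: 0.271
gripper_force: 30.0
t 6.50 tip(h) [  7.  -73.3  66.1] F(h) [-0.   0.5 -1.3] |F|1.4 grip 0.27 30.0
 row [4.5, 4.5, 28.1] [-0.0042, 0.0013, 0.0018] ang 0.3
[[523.0, 193.0], [561.0, 186.0], [486.0, 200.0], [593.0, 170.0], [513.0, 185.0]] [[309.0, 396.0], [314.0, 380.0], [303.0, 412.0], [339.0, 258.0], [328.0, 289.0]]
```

View pics/r1.png

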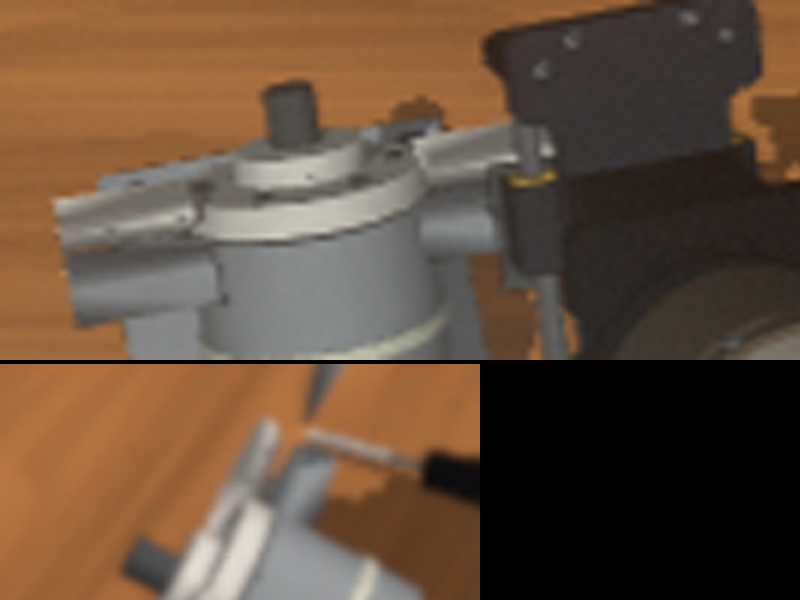

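```bash
python3 -c "
from h import *
loc();goto(T(2,-78,38),RH)
q=Cam('side')
for n,v in dict(hs=(-6,36),cv=(14,36),h0=(0,28),c0=(6,28)).items():
    print(n,((q.proj([H(v[0],y,v[1]) for y in(-96,-78,-55)])-[255,170])*6+[0,364]).round(0).tolist())
g=cv2.cvtColor(q.im,cv2.COLOR_BGR2GRAY)
print(g[176:192,292:314])"
```

```text
t 6.60 tip(h) [  8.  -73.2  66.9] F(h) [-0.1  0.2 -1.8] |F|1.8 grip 0.27 30.0
 row [4.6, 5.2, 28.9] [-0.0064, 0.0016, 0.0021] ang 0.4
hs [[314.0, 433.0], [307.0, 453.0], [298.0, 480.0]]
cv [[276.0, 412.0], [269.0, 433.0], [259.0, 459.0]]
h0 [[295.0, 439.0], [288.0, 459.0], [279.0, 486.0]]
c0 [[284.0, 433.0], [276.0, 453.0], [267.0, 480.0]]
[[111 109 110 112 116 119 123 125 127 127 127 126 121 107  86  86 106 120
  123 123 123 121]
 [109 110 111 114 119 122 124 127 128 128 127 126 120 104  86  97 115 121
  122 121 121 120]
 [108 110 113 117 120 123 128 132 133 129 126 126 119 104  93 108 119 120
  121 120 120 119]
 [109 111 115 118 121 123 132 148 152 136 128 127 123 110 107 117 120 119
  119 119 119 119]
 [110 115 118 120 122 124 137 163 172 146 130 129 131 130 133 135 129 123
  119 118 117 118]
 [113 117 120 122 122 124 142 169 173 147 131 131 133 140 153 156 149 137
  131 128 125 120]
 [115 118 121 122 122 126 149 170 163 141 131 131 129 129 130 134 139 143
  146 146 143 137]
 [117 119 121 122 119 130 150 161 146 130 128 125 116 110 103 104 109 116
  122 132 141 148]
 [119 120 121 119 121 134 147 140 128 122 123 114 100  92  90  91  93  97
  105 110 112 117]
 [120 121 119 117 123 140 151 136 122 121 118 105  96  90  94 103 104 106
  105  98  92  96]
 [120 120 118 118 128 143 147 130 119 119 111 102 105 106 117 133 138 136
  129 116 108 102]
 [121 118 117 121 133 142 137 122 117 111 101 105 122 135 141 147 147 143
  131 121 116 112]
 [121 122 121 123 132 137 125 112 109 104  98 112 132 145 149 148 143 135
  125 118 116 115]
 [127 129 130 131 127 124 113  98  94  93 101 119 136 147 149 144 136 126
  120 117 116 116]
 [136 140 145 147 138 122 105  92  93  93 106 126 142 147 144 136 125 118
  117 116 116 116]
 [148 154 157 153 139 120  99  88  91  98 114 134 145 145 136 124 112 107
  108 108 109 111]]
```

```bash
python3 -m pendant '[[[4.6,5.2,10],[-0.006,0.0016,0.002]],[[4.6,5.2,25],[-0.006,0.0016,0.002]],[[4.6,5.2,25],[-0.006,0.0016,0.002]],[[4.6,5.2,25],[-0.006,0.0016,0.002]]]'; python3 -c "
from h import *
loc();goto(T(2,-78,20),RH)"
```

```text
time_s: 7.05
tcp_pos: [0.5729, -0.0575, 0.3084]
ee_rot: [[0.176, -0.87, 0.461], [-0.984, -0.155, 0.082], [0.0, -0.468, -0.884]]
wrist_force: [0.7, -0.3, -1.8]
gripper_width: 0.275
gripper_force: 30.0
t 7.05 tip(h) [  1.1 -79.1  41.2] F(h) [-0.3 -0.4 -1.9] |F|2.0 grip 0.27 30.0
 row [-1.0, -0.8, 21.2] [0.0013, -0.0007, -0.0013] ang 0.1
```

```bash
python3 -m pendant '[[[-1,-0.5,6],[0,0,0]],[[-1,-0.5,12],[0,0,0]],[[-1,-0.5,17],[0,0,0]],[[-1,-0.5,21],[0,0,0]],[[-1,-0.5,21],[0,0,0]]]'; python3 -c "
from h import *
loc();goto(T(1.5,-78,4),RH)"
```

```text
time_s: 7.55
tcp_pos: [0.5837, -0.0546, 0.2903]
ee_rot: [[0.175, -0.869, 0.463], [-0.984, -0.155, 0.083], [-0.0, -0.47, -0.883]]
wrist_force: [1.9, -0.6, -2.5]
gripper_width: 0.278
gripper_force: 30.0
t 7.55 tip(h) [  2.7 -78.1  20. ] F(h) [ 0.4 -0.9 -3. ] |F|3.2 grip 0.28 30.0
 row [-0.0, 1.1, 16.0] [-0.0007, -0.0007, -0.0014] ang 0.1
```

```bash
python3 -m pendant '[[[0,1.1,4],[0,0,0]],[[0,1.1,8],[0,0,0]],[[0,1.1,8],[0,0,0]]]'; python3 -c "
from h import *
loc()"; python3 -m pendant '[[[0,0,3],[0,0,0]],[[0,0,6],[0,0,0]],[[0,0,8],[0,0,0]],[[0,0,8],[0,0,0]]]'; python3 -c "
from h import *
loc();goto(T(1.5,-78,4),RH)"
```

```text
time_s: 7.85
tcp_pos: [0.5865, -0.0543, 0.2843]
ee_rot: [[0.175, -0.868, 0.465], [-0.984, -0.155, 0.082], [0.0, -0.472, -0.882]]
wrist_force: [-0.7, 0.4, 3.1]
gripper_width: 0.273
gripper_force: 30.0
t 7.85 tip(h) [  2.7 -78.4  13.3] F(h) [0.9 0.5 3. ] |F|3.2 grip 0.27 30.0
time_s: 8.25
tcp_pos: [0.5899, -0.054, 0.278]
ee_rot: [[0.176, -0.868, 0.465], [-0.984, -0.155, 0.082], [0.001, -0.472, -0.882]]
wrist_force: [-4.6, -0.8, 8.5]
gripper_width: 0.277
gripper_force: 30.0
t 8.25 tip(h) [  2.8 -78.7   6.2] F(h) [-0.1 -0.   9.7] |F|9.7 grip 0.28 30.0
 row [-0.5, 0.8, 2.2] [-0.0029, -0.0016, -0.0009] ang 0.2
```

```bash
python3 -m pendant '[[[0,0,2],[-0.002,0,0]],[[0,0,4],[-0.002,0,0]],[[0,0,5],[-0.002,0,0]],[[0,0,5],[-0.002,0,0]]]'; python3 -c "
from h import *
loc()"; python3 -m pendant '[[[0,0,-15],[0,0,0]],[[0,0,-40],[0,0,0]],[[0,0,-75],[0,0,0]],[[-80,0,-75],[0,0,0]],[[-155,0,-75],[0,0,0]],[[-155,0,-75],[0,0,0]],[[-155,0,-75],[0,0,0]]]'; python3 -c "
from h import *
loc();goto(T(2.7,78,38),RH)
t,q=Cam('top'),Cam('side')
cv2.imwrite('pics/l1.png',crop(t.im,300,165,110,60,7))
g=cv2.cvtColor(t.im,cv2.COLOR_BGR2GRAY)
for c in (313,316,320): print(c,g[194:222,c])
print('R 182')
for c in (380,384,388,391): print(c,g[182:210,c])"
```

```text
time_s: 8.65
tcp_pos: [0.5923, -0.0536, 0.2739]
ee_rot: [[0.176, -0.868, 0.464], [-0.984, -0.155, 0.082], [0.001, -0.471, -0.882]]
wrist_force: [-5.4, -1.8, 7.6]
gripper_width: 0.274
gripper_force: 30.0
t 8.65 tip(h) [  2.8 -78.8   1.4] F(h) [-1.4 -0.8  9.4] |F|9.5 grip 0.27 30.0
time_s: 9.35
tcp_pos: [0.5284, 0.0967, 0.3365]
ee_rot: [[0.182, -0.87, 0.458], [-0.983, -0.161, 0.083], [0.001, -0.465, -0.885]]
wrist_force: [0.6, 0.1, -1.8]
gripper_width: 0.276
gripper_force: 30.0
t 9.35 tip(h) [-0.8 80.8 73.8] F(h) [-0.4 -0.  -1.9] |F|1.9 grip 0.28 30.0
 row [2.7, -2.9, 35.8] [0.0045, 0.001, 0.0046] ang 0.4
313 [56 56 54 56 56 56 57 58 55 55 56 56 56 55 54 54 56 55 55 54 39 38 38 37
 38 35 35 36]
316 [57 57 58 55 55 57 55 55 56 56 54 54 54 54 53 56 55 54 55 45 37 37 38 35
 36 36 36 36]
320 [56 59 56 56 58 53 54 56 56 54 55 57 54 54 53 55 55 56 49 37 38 36 35 33
 37 37 37 38]
R 182
380 [118 114 129 123 108 107  86  92 111 102  91  78  75  69  64  65  68  76
  82  89 117  89  85  77  73  70  69  70]
384 [118 120 112 108 107 106 119 155 140  98  79  75  78  69  63  65  73  82
 128 140 140 139 130 115  88  71  69  69]
388 [115 107 108 106 107 123 159 173 131  89  73  81  96  84  80  95 116 137
 142 140 139 138 131 110  74  71  69  71]
391 [114 110 109 109 119 152 192 155 115  76  72 111 101  82  88 106 128 144
 143 142 140 141 138  89  76  70  69  69]
```

View pics/l1.png

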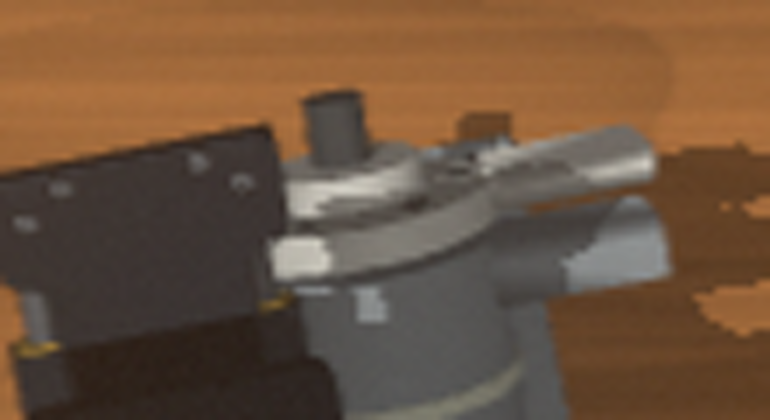

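```bash
python3 -m pendant '[[[2.7,-2.9,10],[0.004,0,0.004]],[[2.7,-2.9,30],[0.004,0,0.004]],[[2.7,-2.9,33],[0.004,0,0.004]],[[2.7,-2.9,33],[0.004,0,0.004]],[[2.7,-2.9,33],[0.004,0,0.004]]]'; python3 -c "
from h import *
loc();goto(T(2.7,78,15),RH)"
```

```text
time_s: 9.95
tcp_pos: [0.5487, 0.0929, 0.3102]
ee_rot: [[0.17, -0.869, 0.464], [-0.985, -0.149, 0.082], [-0.002, -0.471, -0.882]]
wrist_force: [-0.0, 0.4, -2.0]
gripper_width: 0.275
gripper_force: 30.0
t 9.95 tip(h) [ 4.8 73.2 41.4] F(h) [-0.9  0.4 -1.8] |F|2.1 grip 0.28 30.0
 row [-4.7, 1.9, 26.4] [-0.0019, -0.0016, -0.0069] ang 0.4
```

```bash
python3 -m pendant '[[[-4.7,1.9,4],[-0.002,-0.0016,-0.007]],[[-4.7,1.9,10],[-0.002,-0.0016,-0.007]],[[-4.7,1.9,18],[-0.002,-0.0016,-0.007]],[[-4.7,1.9,26],[-0.002,-0.0016,-0.007]],[[-4.7,1.9,26],[-0.002,-0.0016,-0.007]]]'; python3 -c "
from h import *
loc();goto(T(2.7,78,0),RH)"
```

```text
time_s: 10.45
tcp_pos: [0.5587, 0.1007, 0.2855]
ee_rot: [[0.179, -0.868, 0.462], [-0.984, -0.158, 0.085], [-0.0, -0.47, -0.883]]
wrist_force: [1.8, 0.1, -1.5]
gripper_width: 0.271
gripper_force: 30.0
t 10.45 tip(h) [ 3.  79.5 14.4] F(h) [ 0.8 -0.2 -2.1] |F|2.3 grip 0.27 30.0
 row [1.3, 0.3, 14.4] [-0.0004, 0.0014, 0.002] ang 0.1
```

```bash
python3 -m pendant '[[[0.8,0.3,3],[0,0,0.001]],[[0.8,0.3,6],[0,0,0.001]],[[0.8,0.3,8],[0,0,0.001]],[[0.8,0.3,8],[0,0,0.001]]]'; python3 -c "
from h import *
loc()"; python3 -m pendant '[[[0,0,3],[0,0,0]],[[0,0,6],[0,0,0]],[[0,0,6],[0,0,0]]]'; python3 -c "
from h import *
loc();goto(T(2.7,78,-6),RH)"
```

```text
time_s: 10.85
tcp_pos: [0.5616, 0.1001, 0.28]
ee_rot: [[0.178, -0.868, 0.463], [-0.984, -0.156, 0.084], [-0.001, -0.471, -0.882]]
wrist_force: [-2.1, -0.2, 3.1]
gripper_width: 0.273
gripper_force: 30.0
t 10.85 tip(h) [ 3.  78.3  8.2] F(h) [-0.4  0.2  3.7] |F|3.7 grip 0.27 30.0
time_s: 11.15
tcp_pos: [0.5643, 0.1004, 0.275]
ee_rot: [[0.177, -0.868, 0.463], [-0.984, -0.156, 0.084], [-0.001, -0.471, -0.882]]
wrist_force: [-2.8, -1.1, 6.7]
gripper_width: 0.273
gripper_force: 30.0
t 11.15 tip(h) [ 3.1 78.1  2.5] F(h) [ 0.5 -0.6  7.3] |F|7.3 grip 0.27 30.0
 row [-0.0, 0.1, 8.5] [-0.0016, 0.0007, 0.0001] ang 0.1
```

```bash
python3 -m pendant '[[[0,0,3],[0,0,0]],[[0,0,6],[0,0,0]],[[0,0,8],[0,0,0]],[[0,0,8],[0,0,0]]]'; python3 -c "
from h import *
loc()"; python3 -m pendant '[[[0,0,-15],[0,0,0]],[[0,0,-45],[0,0,0]],[[0,0,-80],[0,0,0]],[[80,0,-80],[0,0,0]],[[156,0,-80],[0,0,0]],[[156,0,-80],[0,0,0]],[[156,0,-80],[0,0,0]],[[156,0,-80],[0,0,0]]]'; python3 -c "
from h import *
loc();goto(T(2.7,-78,38),RH)
t=Cam('top')
g=cv2.cvtColor(t.im,cv2.COLOR_BGR2GRAY)
for c in (313,316,320,325): print(c,g[190:218,c])"
```

```text
time_s: 11.55
tcp_pos: [0.568, 0.101, 0.268]
ee_rot: [[0.177, -0.868, 0.463], [-0.984, -0.156, 0.084], [-0.001, -0.471, -0.882]]
wrist_force: [-4.3, -0.4, 6.3]
gripper_width: 0.271
gripper_force: 30.0
t 11.55 tip(h) [ 3.1 78.  -5.4] F(h) [-0.8  0.4  7.5] |F|7.6 grip 0.27 30.0
time_s: 12.35
tcp_pos: [0.5582, -0.0607, 0.3359]
ee_rot: [[0.174, -0.871, 0.459], [-0.985, -0.153, 0.082], [-0.001, -0.467, -0.884]]
wrist_force: [0.9, -0.4, -1.1]
gripper_width: 0.278
gripper_force: 30.0
t 12.35 tip(h) [  0.4 -79.6  72.5] F(h) [ 0.2 -0.5 -1.3] |F|1.5 grip 0.28 30.0
 row [-1.5, -1.9, 34.5] [0.0032, -0.0004, -0.0034] ang 0.3
313 [105 109 109 109 112 118 157 136 114 110 122 132 132 111  97 108 105  80
  81  86  89 102 116 129 126 113 101  85]
316 [108 110 108 109 108 143 135 114 108 115 125 155 123 100 105 106  97  78
  83  85  97 109 123 134 129 116 104  91]
320 [109 111 110  99 140 126 109 109 112 122 157 142 109 106 129 118  88  80
  84  88 102 118 135 134 132 119 106  93]
325 [108 110  87 130 109 108 110 110 129 163 160 122 110 132 125 100  82  80
  88 100 117 136 133 130 130 118 108 114]
```

```bash
python3 -m pendant '[[[0,0,10],[0,0,0]],[[0,0,30],[0,0,0]],[[0,0,33],[0,0,0]],[[0,0,33],[0,0,0]]]'; python3 -c "
from h import *
loc();goto(T(2.7,-78,10),RH)"
```

```text
time_s: 12.8
tcp_pos: [0.5736, -0.055, 0.3065]
ee_rot: [[0.18, -0.87, 0.459], [-0.984, -0.159, 0.084], [-0.001, -0.466, -0.885]]
wrist_force: [0.3, -0.0, -1.1]
gripper_width: 0.273
gripper_force: 30.0
t 12.80 tip(h) [  0.8 -76.3  39. ] F(h) [-0.3 -0.1 -1.1] |F|1.1 grip 0.27 30.0
 row [1.4, -1.5, 28.9] [0.0035, 0.0018, 0.0022] ang 0.3
```

```bash
python3 -m pendant '[[[1,-1.5,6],[0.0035,0,0.002]],[[1,-1.5,14],[0.0035,0,0.002]],[[1,-1.5,22],[0.0035,0,0.002]],[[1,-1.5,28],[0.0035,0,0.002]],[[1,-1.5,28],[0.0035,0,0.002]]]'; python3 -c "
from h import *
loc();goto(T(2.7,-78,-17),RH)"
```

```text
time_s: 13.3
tcp_pos: [0.5882, -0.0547, 0.2825]
ee_rot: [[0.176, -0.869, 0.463], [-0.984, -0.154, 0.084], [-0.002, -0.47, -0.883]]
wrist_force: [-0.3, -1.2, -3.0]
gripper_width: 0.275
gripper_force: 30.0
t 13.30 tip(h) [  3.  -78.7  11. ] F(h) [-1.9 -1.2 -2.4] |F|3.3 grip 0.27 30.0
 row [-0.8, 0.2, 28.0] [-0.0008, 0.0009, -0.002] ang 0.1
```

```bash
python3 -m pendant '[[[-0.5,0,5],[0,0,0]],[[-0.5,0,9],[0,0,0]],[[-0.5,0,13],[0,0,0]],[[-0.5,0,16],[0,0,0]],[[-0.5,0,18],[0,0,0]],[[-0.5,0,18],[0,0,0]]]'; python3 -c "
from h import *
loc();goto(T(2.7,-78,-17),RH)";python3 -m pendant '[[[0,0,3],[0,0,0]],[[0,0,6],[0,0,0]],[[0,0,9],[0,0,0]],[[0,0,9],[0,0,0]]]'; python3 -c "
from h import *
loc();goto(T(2.7,-78,-17),RH)"
```

```text
time_s: 13.9
tcp_pos: [0.5956, -0.0532, 0.2682]
ee_rot: [[0.176, -0.869, 0.463], [-0.984, -0.154, 0.084], [-0.001, -0.47, -0.883]]
wrist_force: [-6.3, -1.7, 3.9]
gripper_width: 0.275
gripper_force: 30.0
t 13.90 tip(h) [  2.9 -78.7  -5.1] F(h) [-3.9 -0.6  6.5] |F|7.6 grip 0.28 30.0
 row [-0.7, 0.1, 11.9] [-0.0009, 0.0004, -0.0019] ang 0.1
time_s: 14.3
tcp_pos: [0.5997, -0.0525, 0.2602]
ee_rot: [[0.176, -0.869, 0.463], [-0.984, -0.155, 0.084], [-0.001, -0.47, -0.883]]
wrist_force: [-5.7, -1.2, 1.8]
gripper_width: 0.269
gripper_force: 30.0
t 14.30 tip(h) [  2.9 -78.7 -14.1] F(h) [-4.3 -0.2  4.4] |F|6.1 grip 0.27 30.0
 row [-0.8, 0.0, 2.9] [-0.0009, 0.0003, -0.0017] ang 0.1
```

```bash
python3 -m pendant '[[[0,0,1],[0,0,0]],[[0,0,3],[0,0,0]],[[0,0,3],[0,0,0]]]'; python3 -c "
from h import *
loc()"; python3 -m pendant '[[[0,0,-20],[0,0,0]],[[0,0,-55],[0,0,0]],[[0,0,-90],[0,0,0]],[[-80,0,-90],[0,0,0]],[[-156,0,-90],[0,0,0]],[[-156,0,-90],[0,0,0]],[[-156,0,-90],[0,0,0]],[[-156,0,-90],[0,0,0]]]'; python3 -c "
from h import *
loc();goto(T(3,78,38),RH)
t=Cam('top')
g=cv2.cvtColor(t.im,cv2.COLOR_BGR2GRAY)
for c in (380,384,388,391): print(c,g[178:206,c])"
```

```text
time_s: 14.6
tcp_pos: [0.601, -0.0523, 0.2577]
ee_rot: [[0.176, -0.869, 0.463], [-0.984, -0.155, 0.084], [-0.001, -0.47, -0.883]]
wrist_force: [-6.7, -2.3, 3.2]
gripper_width: 0.276
gripper_force: 30.0
t 14.60 tip(h) [  2.9 -78.8 -17. ] F(h) [-4.7 -1.1  6.1] |F|7.8 grip 0.28 30.0
time_s: 15.4
tcp_pos: [0.5326, 0.096, 0.3371]
ee_rot: [[0.179, -0.867, 0.465], [-0.984, -0.157, 0.087], [-0.002, -0.473, -0.881]]
wrist_force: [-0.7, 0.2, -1.5]
gripper_width: 0.271
gripper_force: 30.0
t 15.40 tip(h) [ 4.4 79.7 72.3] F(h) [-1.3  0.3 -1. ] |F|1.7 grip 0.27 30.0
 row [1.4, 0.9, 34.4] [-0.0038, 0.0028, 0.0013] ang 0.3
380 [111 114 112 116 133 114 108 106  89  99 113  97  87  73  70  73  74  70
  63  65  68  74  80 111 126  90  84  79]
384 [112 112 111 121 108 107 107 110 136 173 127  93  74  71  71  73  75  66
  62  66  73 119 140 142 140 139 131 115]
388 [110 109 109 107 109 107 109 143 181 154 111  77  74  71  71  81  96  82
  81  96 117 136 141 141 140 139 133 110]
391 [109 107 109 113 109 107 136 174 178 137  89  72  72  71  76 112 101  80
  88 108 129 145 141 142 141 139 138  89]
```

```bash
python3 -m pendant '[[[0,0,10],[0,0,0]],[[0,0,30],[0,0,0]],[[0,0,34],[0,0,0]],[[0,0,34],[0,0,0]],[[0,0,34],[0,0,0]]]'; python3 -c "
from h import *
loc();goto(T(3,78,10),RH)"
```

```text
time_s: 15.95
tcp_pos: [0.5491, 0.0966, 0.3073]
ee_rot: [[0.175, -0.868, 0.465], [-0.985, -0.153, 0.084], [-0.001, -0.473, -0.881]]
wrist_force: [-0.1, 0.3, -1.7]
gripper_width: 0.27
gripper_force: 30.0
t 15.95 tip(h) [ 4.8 77.  38.4] F(h) [-0.8  0.3 -1.5] |F|1.7 grip 0.27 30.0
 row [-1.1, 1.3, 28.4] [-0.0036, 0.0002, -0.0027] ang 0.3
```

```bash
python3 -m pendant '[[[-1,1.4,6],[-0.0035,0,-0.002]],[[-1,1.4,14],[-0.0035,0,-0.002]],[[-1,1.4,22],[-0.0035,0,-0.002]],[[-1,1.4,28],[-0.0035,0,-0.002]],[[-1,1.4,28],[-0.0035,0,-0.002]]]'; python3 -c "
from h import *
loc()"; python3 -m pendant '[[[0,0,5],[0,0,0]],[[0,0,9],[0,0,0]],[[0,0,13],[0,0,0]],[[0,0,17],[0,0,0]],[[0,0,20],[0,0,0]],[[0,0,22],[0,0,0]],[[0,0,22],[0,0,0]]]'; python3 -c "
from h import *
loc();goto(T(3,78,-23),RH)"
```

```text
time_s: 16.45
tcp_pos: [0.5611, 0.1008, 0.2812]
ee_rot: [[0.178, -0.869, 0.462], [-0.984, -0.157, 0.084], [-0.001, -0.47, -0.883]]
wrist_force: [2.0, 0.3, -2.5]
gripper_width: 0.275
gripper_force: 30.0
t 16.45 tip(h) [ 3.  79.2  9.5] F(h) [ 0.6 -0.  -3.1] |F|3.2 grip 0.28 30.0
time_s: 17.15
tcp_pos: [0.5705, 0.102, 0.2633]
ee_rot: [[0.177, -0.869, 0.463], [-0.984, -0.156, 0.084], [-0.0, -0.47, -0.883]]
wrist_force: [-3.4, -1.2, 4.7]
gripper_width: 0.274
gripper_force: 30.0
t 17.15 tip(h) [  3.1  78.5 -10.8] F(h) [-0.9 -0.6  5.8] |F|5.9 grip 0.27 30.0
 row [0.5, -0.1, 12.2] [-0.0009, 0.0005, 0.0002] ang 0.1
```

```bash
python3 -m pendant '[[[0,0,3],[0,0,0]],[[0,0,6],[0,0,0]],[[0,0,9],[0,0,0]],[[0,0,12],[0,0,0]],[[0,0,12],[0,0,0]]]'; python3 -c "
from h import *
loc()"; python3 -m pendant '[[[0,0,-20],[0,0,0]],[[0,0,-60],[0,0,0]],[[0,0,-95],[0,0,0]],[[80,0,-95],[0,0,0]],[[157,0,-95],[0,0,0]],[[157,0,-95],[0,0,0]],[[157,0,-95],[0,0,0]],[[157,0,-95],[0,0,0]]]'; python3 -c "
from h import *
loc();goto(T(2.7,-78,38),RH)
t=Cam('top')
g=cv2.cvtColor(t.im,cv2.COLOR_BGR2GRAY)
for c in (313,316,320,325): print(c,g[186:214,c])"
```

```text
time_s: 17.65
tcp_pos: [0.576, 0.1029, 0.2528]
ee_rot: [[0.177, -0.869, 0.463], [-0.984, -0.156, 0.084], [-0.0, -0.47, -0.882]]
wrist_force: [-3.7, -1.0, 5.3]
gripper_width: 0.276
gripper_force: 30.0
t 17.65 tip(h) [  3.1  78.4 -22.6] F(h) [-0.9 -0.4  6.5] |F|6.5 grip 0.28 30.0
time_s: 18.45
tcp_pos: [0.5597, -0.0611, 0.3344]
ee_rot: [[0.174, -0.871, 0.46], [-0.985, -0.153, 0.082], [-0.001, -0.467, -0.884]]
wrist_force: [-0.5, -0.1, -2.8]
gripper_width: 0.271
gripper_force: 30.0
t 18.45 tip(h) [  1.  -80.2  70.6] F(h) [-1.8  0.  -2.3] |F|2.9 grip 0.27 30.0
 row [-2.1, -1.4, 32.6] [0.0029, -0.0006, -0.0034] ang 0.3
313 [116 113 107 106 106 110 109 141 152 129 108 113 124 140 124 104  98 110
 108 107 106  78  82  85  90 101 113 130]
316 [116 113 103 106 105 109 109 149 128 107 107 119 130 150 118  94 114 109
 107 107  97  78  80  84  96 107 123 133]
320 [115 112 105 105 104 108 130 119 109 107 115 131 165 130 102 114 129 130
 129 117  87  80  82  90 103 118 135 132]
325 [114 106 105 106 106 115 107 109 108 113 140 177 150 110 109 131 132 133
 124  98  81  79  85 100 117 135 133 131]
```

```bash
python3 -m pendant '[[[0,0,10],[0,0,0]],[[0,0,30],[0,0,0]],[[0,0,33],[0,0,0]],[[0,0,33],[0,0,0]],[[0,0,33],[0,0,0]]]'; python3 -c "
from h import *
loc();goto(T(2.7,-78,10),RH)"
```

```text
time_s: 19.0
tcp_pos: [0.5754, -0.0557, 0.3067]
ee_rot: [[0.179, -0.869, 0.462], [-0.984, -0.158, 0.084], [-0.0, -0.469, -0.883]]
wrist_force: [-1.1, 0.9, -1.8]
gripper_width: 0.272
gripper_force: 30.0
t 19.00 tip(h) [  2.9 -77.4  38.4] F(h) [-1.6  1.1 -1.1] |F|2.3 grip 0.27 30.0
 row [0.4, 0.2, 28.4] [-0.0, 0.0013, 0.0019] ang 0.1
```

```bash
python3 -m pendant '[[[0,0,8],[0,0,0]],[[0,0,16],[0,0,0]],[[0,0,24],[0,0,0]],[[0,0,32],[0,0,0]],[[0,0,38],[0,0,0]],[[0,0,38],[0,0,0]]]'; python3 -c "
from h import *
loc()"; python3 -m pendant '[[[0,0,4],[0,0,0]],[[0,0,8],[0,0,0]],[[0,0,12],[0,0,0]],[[0,0,16],[0,0,0]],[[0,0,20],[0,0,0]],[[0,0,22],[0,0,0]],[[0,0,22],[0,0,0]]]'; python3 -c "
from h import *
loc();goto(T(2.9,-78,-23),RH)"
```

```text
time_s: 19.6
tcp_pos: [0.5936, -0.0532, 0.272]
ee_rot: [[0.178, -0.869, 0.462], [-0.984, -0.157, 0.084], [-0.001, -0.469, -0.883]]
wrist_force: [2.2, 0.5, -2.9]
gripper_width: 0.275
gripper_force: 30.0
t 19.60 tip(h) [  2.8 -78.2  -0.8] F(h) [ 0.6  0.1 -3.6] |F|3.7 grip 0.28 30.0
time_s: 20.3
tcp_pos: [0.6028, -0.0518, 0.2543]
ee_rot: [[0.177, -0.869, 0.462], [-0.984, -0.157, 0.084], [-0.0, -0.47, -0.883]]
wrist_force: [-3.9, -1.2, 4.0]
gripper_width: 0.277
gripper_force: 30.0
t 20.30 tip(h) [  2.8 -78.6 -20.9] F(h) [-1.7 -0.5  5.4] |F|5.7 grip 0.28 30.0
 row [-0.6, -0.1, 2.1] [-0.0002, 0.0004, 0.0003] ang 0.0
```

```bash
python3 -m pendant '[[[0,0,1.5],[0,0,0]],[[0,0,3],[0,0,0]],[[0,0,3],[0,0,0]]]'; python3 -c "
from h import *
loc()"; python3 -m pendant '[[[0,0,-20],[0,0,0]],[[0,0,-60],[0,0,0]],[[0,0,-100],[0,0,0]],[[-80,0,-110],[0,0,0]],[[-157,0,-110],[0,0,0]],[[-157,0,-110],[0,0,0]],[[-157,0,-110],[0,0,0]]]'; python3 -c "
from h import *
loc();goto(PK+[-.0006,-.0004,.12],RK)
t=Cam('top')
g=cv2.cvtColor(t.im,cv2.COLOR_BGR2GRAY)
for c in (380,384,388,391): print(c,g[178:206,c])"
```

```text
time_s: 20.6
tcp_pos: [0.6041, -0.0516, 0.2519]
ee_rot: [[0.178, -0.869, 0.462], [-0.984, -0.157, 0.083], [-0.0, -0.47, -0.883]]
wrist_force: [-5.0, -2.3, 6.5]
gripper_width: 0.277
gripper_force: 30.0
t 20.60 tip(h) [  2.8 -78.6 -23.6] F(h) [-1.6 -1.4  8.2] |F|8.5 grip 0.28 30.0
time_s: 21.3
tcp_pos: [0.5244, 0.0977, 0.3476]
ee_rot: [[0.184, -0.868, 0.461], [-0.983, -0.162, 0.086], [-0.0, -0.469, -0.883]]
wrist_force: [0.1, -0.1, -1.7]
gripper_width: 0.275
gripper_force: 30.0
t 21.30 tip(h) [ 1.7 82.8 85.3] F(h) [-0.7 -0.1 -1.5] |F|1.7 grip 0.28 30.0
 row [-218.5, 27.9, 45.9] [-0.478, 0.1223, 0.4909] ang 39.9
380 [112 113 112 134 115 107 107 114 128 161 116  88  73  73  70  73  75  68
  62  66  68  75  81  89  87  89  83  77]
384 [111 111 118 107 107 108 109 130 173 142 103  77  72  72  71  73  76  67
  64  66  73  81  90  90 137 140 129 114]
388 [111 110 107 107 108 106 132 171 150 121  83  73  72  71  70  81  74  71
  80  94 113 137 142 141 139 138 131 109]
391 [108 108 108 109 104 125 162 193 150 104  73  71  72  70  73 110 101  81
  88 109 128 143 142 143 140 141 137  91]
```

```bash
python3 -m pendant '[[[-40,5,0],[-0.05,0.012,0.05]],[[-85,11,5],[-0.16,0.04,0.16]],[[-125,16,12],[-0.26,0.066,0.27]],[[-165,21,24],[-0.37,0.095,0.38]],[[-200,26,38],[-0.478,0.1223,0.491]],[[-218.5,28,46],[-0.478,0.1223,0.491]],[[-218.5,28,46],[-0.478,0.1223,0.491]],[[-218.5,28,46],[-0.478,0.1223,0.491]]]'; python3 -c "
from h import *
loc();goto(PK+[-.0006,-.0004,.07],RK)
t=Cam('top')
g=cv2.cvtColor(t.im,cv2.COLOR_BGR2GRAY)
for c in (313,316,320,325): print(c,g[186:214,c])
print()
for c in (380,384,388,391): print(c,g[178:206,c])
q=Cam('side')
W=np.zeros((600,800,3),np.uint8);W[:300]=crop(t.im,300,170,160,60,5)[:,:800]
W[300:600,:360]=crop(q.im,250,165,72,60,5)
cv2.imwrite('pics/out.png',W)"
```

```text
time_s: 22.15
tcp_pos: [0.484, 0.3076, 0.2936]
ee_rot: [[-0.316, -0.949, -0.0], [-0.949, 0.316, -0.001], [0.001, 0.0, -1.0]]
wrist_force: [0.1, -0.2, -1.0]
gripper_width: 0.273
gripper_force: 30.0
t 22.15 tip(h) [-99.3 300.6  61.6] F(h) [-0.4 -0.2 -0.9] |F|1.1 grip 0.27 30.0
 row [-3.2, 4.0, 49.6] [0.0001, -0.001, -0.0061] ang 0.4
313 [118 117 112 107 108 113 111 141 158 136 113 114 128 143 124 107 100 113
 111 109 108  66  66  66  68  75  81  87]
316 [120 116 107 107 109 112 112 154 132 111 111 122 134 156 121  96 115 111
 111 109  88  65  65  67  71  78  85  89]
320 [119 117 106 108 110 114 133 120 111 112 122 138 172 134 105 118 133 133
 133 111  70  65  66  68  75  84  90  88]
325 [119 109 108 109 109 121 111 112 113 119 151 184 153 110 120 136 136 136
 128  97  81  80  83  94  83  90  88  87]

380 [115 117 115 136 119 110 109 117 132 164 123  99  78  78  76  77  93  96
  83  85  96 109 126 144 141 141 130 114]
384 [114 116 122 110 110 111 112 134 176 144 107  81  76  75  76  77 110  94
  84  89 105 124 144 144 143 143 133 119]
388 [113 113 110 111 111 109 137 173 153 125  86  76  77  76  75 119 107  87
  83  99 119 141 146 145 145 144 135 113]
391 [112 110 112 112 107 129 165 197 153 109  79  75  76  75  79 115 105  85
  91 112 132 149 146 145 144 144 141  94]
```

View pics/out.png

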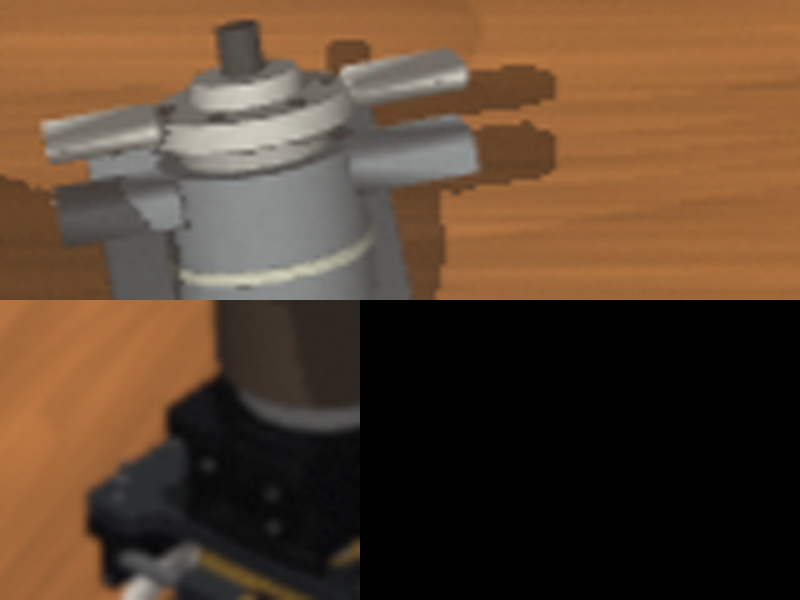

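```bash
python3 -c "
from h import *
loc();goto(PK+[-.0006,-.0004,.065],RK)
t=Cam('top')
for n in(1,-1):
  for o in(0,10,11.5):
    a=t.proj([H(14+o,n*y,36) for y in(60,95)]+[H(6+o,n*y,28) for y in(60,95)])
    c=320 if n>0 else 386
    f=lambda p,q:p[1]+(q[1]-p[1])*(c-p[0])/(q[0]-p[0])
    print(n,o,f(a[0],a[1]).round(2),f(a[2],a[3]).round(2))
"
```

```text
t 22.25 tip(h) [-98.7 300.4  62.7] F(h) [-0.8  0.5 -3. ] |F|3.2 grip 0.28 30.0
 row [-3.6, 4.0, 55.8] [-0.0006, 0.0008, -0.0069] ang 0.4
1 0 203.38 205.98
1 10 198.97 201.63
1 11.5 198.31 200.97
-1 0 191.17 193.77
-1 10 186.77 189.43
-1 11.5 186.11 188.77
```

```bash
python3 -m pendant '[[[-3.6,4,20],[0,0,-0.007]],[[-3.6,4,45],[0,0,-0.007]],[[-3.6,4,50],[0,0,-0.007]],[[-3.6,4,50],[0,0,-0.007]],[[-3.6,4,50],[0,0,-0.007]]]'; python3 -c "
from h import *
goto([.4812,.3119,.1738],RK)"
```

```text
time_s: 22.8
tcp_pos: [0.4818, 0.3133, 0.246]
ee_rot: [[-0.31, -0.951, 0.002], [-0.951, 0.31, 0.002], [-0.003, -0.002, -1.0]]
wrist_force: [-0.3, 0.7, -1.1]
gripper_width: 0.278
gripper_force: 30.0
 row [1.7, 0.2, 72.2] [-0.0016, 0.0027, 0.0007] ang 0.2
```

```bash
python3 -m pendant '[[[1.5,0,4],[-0.0016,0.0027,0]],[[1.5,0,8],[-0.0016,0.0027,0]],[[1.5,0,25],[-0.0016,0.0027,0]],[[1.5,0,40],[-0.0016,0.0027,0]],[[1.5,0,55],[-0.0016,0.0027,0]],[[1.5,0,64],[-0.0016,0.0027,0]],[[1.5,0,64],[-0.0016,0.0027,0]],[[1.5,0,64],[-0.0016,0.0027,0]]]'; python3 -c "
from h import *
goto([.4812,.3119,.1738],RK)"
```

```text
time_s: 23.6
tcp_pos: [0.481, 0.3122, 0.1808]
ee_rot: [[-0.31, -0.951, -0.002], [-0.951, 0.31, -0.001], [0.002, 0.001, -1.0]]
wrist_force: [1.3, 0.4, -2.2]
gripper_width: 0.274
gripper_force: 30.0
 row [0.2, -0.3, 7.0] [0.0012, -0.0016, 0.0009] ang 0.1
```

```bash
python3 -m pendant '[[[0,-0.3,3],[0.001,-0.0015,0]],[[0,-0.3,5],[0.001,-0.0015,0]],[[0,-0.3,6.5],[0.001,-0.0015,0]],[[0,-0.3,6.5],[0.001,-0.0015,0]]]'; python3 -c "
from h import *
goto([.4812,.3119,.1738],RK)"
```

```text
time_s: 24.0
tcp_pos: [0.4809, 0.3118, 0.1739]
ee_rot: [[-0.31, -0.951, -0.001], [-0.951, 0.31, -0.0], [0.001, 0.001, -1.0]]
wrist_force: [0.7, 0.2, -2.9]
gripper_width: 0.273
gripper_force: 30.0
 row [-0.2, -0.2, 0.1] [0.0007, -0.0006, 0.0006] ang 0.1
```

```bash
python3 -m pendant '[[[0,0,0.5],[0,0,0]],[[0,0,1],[0,0,0]],[[0,0,1],[0,0,0]]]'; python3 -m pendant '[[[0,0,0],[0,0,0]],[[0,0,0],[0,0,0]],[[0,0,0],[0,0,0]],[[0,0,0],[0,0,0]],[[0,0,0],[0,0,0]],[[0,0,0],[0,0,0]],[[0,0,0],[0,0,0]]]' 0.9
```

```text
time_s: 24.3
tcp_pos: [0.481, 0.3118, 0.1737]
ee_rot: [[-0.31, -0.951, -0.0], [-0.951, 0.31, -0.0], [0.0, 0.0, -1.0]]
wrist_force: [-2.9, -1.4, 5.2]
gripper_width: 0.274
gripper_force: 30.0
time_s: 25.0
tcp_pos: [0.4809, 0.3118, 0.1728]
ee_rot: [[-0.31, -0.951, -0.001], [-0.951, 0.31, -0.0], [0.001, 0.001, -1.0]]
wrist_force: [-0.5, 0.2, -1.3]
gripper_width: 0.823
gripper_force: 0.0
```

Seated (contact felt) and released; rise straight up, back off and check.

```bash
python3 -m pendant '[[[0,0,-20],[0,0,0]],[[0,0,-60],[0,0,0]],[[0,0,-110],[0,0,0]],[[0,0,-150],[0,0,0]],[[50,-30,-150],[0,0,0]],[[100,-60,-150],[0,0,0]],[[150,-90,-150],[0,0,0]],[[200,-120,-150],[0,0,0]],[[240,-130,-150],[0,0,0]],[[240,-130,-150],[0,0,0]]]' -; python3 -m pendant '[[[150,150,0],[0,0,0]],[[150,150,0],[0,0,0]],[[150,150,0],[0,0,0]],[[150,150,0],[0,0,0]],[[150,150,0],[0,0,0]],[[150,150,0],[0,0,0]],[[150,150,0],[0,0,0]]]'; python3 -c "
from h import *
t,q=Cam('top'),Cam('side')
W=np.zeros((600,800,3),np.uint8)
W[:300]=crop(t.im,190,170,230,120,3.4)[:300,:782].copy() if 0 else 0
a=cv2.resize(t.im[170:300,190:410],(500,295));W[:295,:500]=a
b=cv2.resize(q.im[170:360,230:420],(300,300));W[300:,:300]=b
W[300:,400:700]=cv2.resize(q.im[270:350,275:355],(300,300))
cv2.imwrite('pics/end.png',W)"
```

```text
time_s: 26.0
tcp_pos: [0.5299, 0.0401, 0.323]
ee_rot: [[-0.313, -0.95, -0.001], [-0.95, 0.313, -0.001], [0.001, 0.001, -1.0]]
wrist_force: [-0.4, 0.3, -0.3]
gripper_width: 0.898
gripper_force: 0.0
time_s: 26.7
tcp_pos: [0.3421, -0.0524, 0.3237]
ee_rot: [[-0.31, -0.951, 0.001], [-0.951, 0.31, -0.0], [-0.0, -0.001, -1.0]]
wrist_force: [0.8, -0.4, 0.6]
gripper_width: 0.903
gripper_force: 0.0
```

View pics/end.png

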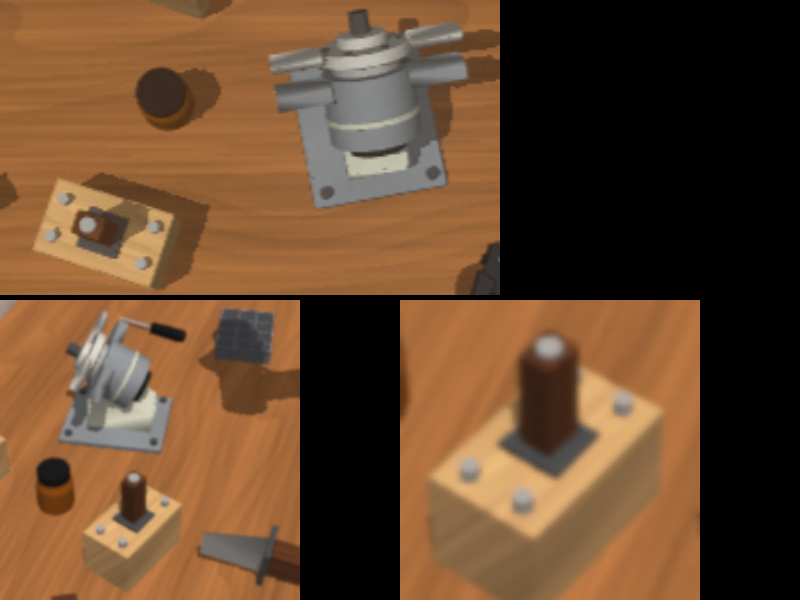

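The last picture shows the wedge upright with its collar flat in the rack at (80,490), the cover standing evenly off at both lugs, and the jar, tray and driver where they were.

```bash
python3 -c "
from station import r
print(r.finish_job())"
```

```text
the job is handed in; nothing more can be done
None
```

I handed the job in at about 27 s: by my camera and depth estimates the cover is about 11 mm out at both lugs and even (sides never more than about 4 mm apart), and the wedge is back in its rack pocket, collar down and released.

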